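# Release a paste cartridge from the mixer's left-hand clamp

## Task

Take the paste cartridge in its square metal sleeve out of the mixer: the clamp knob has a left-hand thread, as the engraved arrow on its plate shows, so turn it clockwise, never tighter, until its pointer stands at the engraved open line, and leave it there. Draw the sleeve out by its nose end, set it down flat on the bench beside the mixer and let go. Then take it again by its middle and lay it gently in the cradle, fully home, with the nose through the notched end; leave everything else alone.

Things in the scene. Friction and masses are not known exactly. Their poses are not given: they have to be found in the camera images.
- mixer: Fixed bench paste mixer: grey foot 136 mm across, rotor on top, 160 mm high with its knob. Origin on the bench, on the rotor axis. +x is the open end of the channel the sleeve lies in: floor 50 mm above the origin, from x -44 to +56 mm, guides 8 mm high beside it, back stop at x -34 mm. Yoke over the channel: x -15 to 15, y -43 to 43 mm, top at 120 mm with a round plate to 40 mm radius and 124 mm.
- clamp_knob (a joint): Turn of the clamp knob, rad, growing as it turns CLOCKWISE seen from above, which unscrews it (left-hand thread). It starts between 0.03 and 0.3; below 0 is tighter. At 2.6 the pointer stands at the engraved open line (mixer +y side; line, tight dot and arrow are engraved on the plate); 3.5 is the end of the thread. Friction about 0.1 N m and stays where left. Each rad lifts pad and knob 3 mm.
- knob_grip (a point): Middle of the knob's grip bar, on the screw axis, 8 mm below the bar's top, 18 mm above its underside, about 152 mm above the mixer's foot when tight (+3 mm per rad). Bar 56 long, 14 thick, 26 high, black; the point's x axis runs along the bar to its pointed end, which has the white engraved line. The plate below is 10 mm under the bar when tight.
- sleeve: Loose aluminium sleeve round a paste cartridge, 135 x 44 x 44 mm, 0.15 to 0.29 kg. Origin: centre of its underside; x along it to the nose, z up. A groove 26 mm long and 4 mm deep crosses its top at x -51.5 to -25.5 mm; the clamp pad (20 mm across) stands in it until the knob is at the open line. It starts in the mixer with its middle 37.5 mm from the screw axis, so its nose end juts out 105 mm.
- sleeve_nose (a point): Tip of the cartridge nose: a 16 mm thick white and grey spout that sticks 26 mm out of the sleeve's +x end; point on the sleeve's long axis, 93.5 mm from its middle and 22 mm above its underside.
- cradle: Fixed dark steel cradle, 160 x 72 mm, 53 mm high on feet. Origin under its centre, x to the end notched for the nose. The sleeve rests on pads 20 mm above the origin, between cheeks 49 mm apart with flared lips (x 39 to 63 mm either way: fingers fit only between) and end stops 143 mm apart, 45 mm high, the notch 29 mm wide. Pass in front of the microscope between mixer and cradle.
- screw_dish: Loose round steel dish of screws, 70 mm across, 16 mm high, origin centre of underside; a bystander at the left, leave it alone. The bare bench between it and the mixer's mat (whose edge is 9 mm high), some 0.42 to 0.47 m ahead and 0.22 to 0.40 m left of the robot's base, is free for setting the sleeve down.
- paste_jar: Loose small white jar with red lid, 35 mm across, 43 mm high, origin centre of underside; a bystander behind the cradle, leave it alone.
- flux_syringe: Loose flux syringe lying on the mat, 110 x 22 x 18 mm, origin under its centre, y along it; a bystander right of the mixer, leave it alone.
- solder_spool: Loose small spool of solder wire, 38 mm across, 16 mm high, origin centre of underside; a bystander right of the mixer, leave it alone.

How it is judged:
By the outcome, as a careful person would: the job done as asked, in the order asked, and still so for the second after the job is handed in, with the robot touching nothing.
It also fails if it takes over 72 s, if anything falls off the work surface, if the arm or the gripper's body presses on something with over 40 N, if the wrist force passes 120 N, or if a joint passes its speed limit or range.

## Robot

A 6-joint arm with a two-finger parallel gripper is mounted at the origin on a cart in front of the work surface, level with it; the furniture and walls round the work are solid. World frame = base frame: x ahead of the robot, y to its left, z up, the work surface at z = 0. Lengths are in mm, angles in rad, forces in N, time in s.
With the tool pointing down it reaches from about 250 to 725 mm from the base axis. Payload 9.7 kg.
Tool frame: the origin (TCP) lies at the very end of the fingers, on their centre line; the grasp point (between the pads) lies 19 mm behind it; z points along the fingers, y is the line along which they close (so a half turn about z gives the same grasp; the last joint's range is limited). The gripper opens to 85 mm and grips with 20 to 120 N. Pads are 22 mm wide; open, the fingers measure 114 mm over their backs; the gripper's body (76 mm by 85 mm) begins 54 mm behind the grasp point. The pads swing forward as they close: fully open they stand 13 mm farther back than shut.
Start: joints at [1.262, 0.087, 0.176, 1.66, 0, 1.571], TCP at [167.151, 523.982, 231.284] pointing down, gripper open.
Joint ranges: [-3.13, 3.13], [-0.85, 1.81], [-1.15, 1.24], [-2.2, 2.28], [-1.44, 1.52], [-3.14, 3.14]. Speed limits (rad/s): [2.22, 2.22, 2.57, 3.14, 3.14, 3.14].

## Interface

Orientations are given as a unit quaternion [x, y, z, w].
In Python, from bench import * gives the robot as it stands.
- The arm moves only by the tool jog_arm, never from a script. Its argument "increments" is a list of rows, each a list of 7 numbers: the turn, a rotation vector about the tool's x, y, z normalised to -1 to 1, where 1 is 180 degrees, then the shift along the tool's x, y, z normalised to -1 to 1, where 1 is 75 mm, then the closure, from -1 (fully open) to 1 (shut). A call has exactly 10 rows; each row shifts and turns the commanded pose from where the row before left it, along the tool's axes as they then stand; what a row does not reach is not made up. A row lasts 1/10 s, in which the tool goes at most 50 mm and 8.59 degrees, less where a joint would pass 70% of its speed; a pose out of reach is approached as far as the arm can. A call with a number of a shift or a turn outside -1 to 1 is refused whole. A call with a gripper value outside its range is refused whole. The fingers move at their own pace and stop on an object; the grip force is fixed at half the most. Time passes only in rows, so rows that do not move let the fingers close, or fill a call up. It gives the time, the measured TCP pose, the force, the opening and the grip force at its end, in the units of the state.
- sense(): the state, without advancing time (a new reading comes with each control period).
- read_camera(name): name is "scene" or "top" or "wrist"; returns a dict with "frame" (480x640x3 uint8, red, green, blue), "fovy" (degrees; the focal length in pixels is half the picture's height over the tangent of half this angle, whatever the lens; pixels are square), "cx", "cy" (the principal point, pixels), "world_to_cam" (4x4, takes a point from world to camera coordinates). Camera axes: x right, y down, z forward; pixel columns grow to the right and rows downward; lengths in mm; the calibration is good to about 2 mm. The wrist camera is an equidistant fisheye: a pixel r from the principal point sees the ray r / f radians off the axis. A picture is of the moment at which its call begins. There is no depth.
- hand_in(): hands the job in; it is judged then, once.
The state is a dict: "time_s": time; "joint_pos": joint angles; "dq": joint speeds; "joint_efforts": joint torques, N m; "eef_pos": TCP position; "eef_rot": TCP orientation; "contact_force": force on the tool from outside, world axes, zero at the start; "wrist_torque": the same for the moment, N m; "grip_width": finger opening in mm; "gripper_force": force on a finger pad.
Only numpy, scipy, OpenCV 4.12 (cv2) and the standard library are available. Lean on these libraries where they do the work, as an engineer would, in place of code of your own. Each camera call takes 0.05 s, during which the arm holds its last target. There are 200 camera calls.

## Working session

There is one attempt and no reset: what is moved stays moved. The work goes in short steps, Python scripts to look and compute and a tool call to move; the robot and the scene stay as the last step left them, time stands still between calls to the robot, and variables do not carry over. Pictures are saved under pics/ and viewed, at most 10 in all, crops included, and the job is handed in when it is done.

Besides the shell and the picture viewer there is one more tool, called as a command line: name --pt "numbers of a row" for each row, then --argument value for the rest. jog_arm: Moves the arm, as the interface text tells. Scaled input: -1 to 1 covers 75 mm each way for a shift and 180 degrees each way for a turn. Its arguments: {"type":"object","properties":{"increments":{"type":"array"}},"required":["increments"]}

```bash
mkdir -p pics; cat > h.py <<'E'
from bench import *
import numpy as np, cv2, json
from scipy.spatial.transform import Rotation as R
def snap(n,out):
    c=read_camera(n); cv2.imwrite(f'pics/{out}.png',c['frame'][:,:,::-1])
    json.dump({k:np.array(c[k]).tolist() for k in('fovy','cx','cy','world_to_cam')},open(f'pics/{out}.json','w')); return c
def ray(out,u,v,fish=False):
    c=json.load(open(f'pics/{out}.json')); f=240/np.tan(np.radians(c['fovy'])/2)
    a=np.array([u-c['cx'],v-c['cy']])
    if fish:
        r=np.hypot(*a); t=r/f; d=np.r_[a/max(r,1e-9)*np.sin(t),np.cos(t)]
    else: d=np.r_[a/f,1]
    T=np.array(c['world_to_cam']); Rm=T[:3,:3]; o=-Rm.T@T[:3,3]; return o,Rm.T@d
def atz(out,u,v,z,fish=False):
    o,d=ray(out,u,v,fish); return (o+d*(z-o[2])/d[2]).round(1)
def tri(*obs):
    A=np.zeros((3,3));b=np.zeros(3)
    for o in obs:
        o_,d=ray(*o); d=d/np.linalg.norm(d);P=np.eye(3)-np.outer(d,d);A+=P;b+=P@o_
    return np.linalg.solve(A,b).round(1)
def proj(out,p,fish=False):
    c=json.load(open(f'pics/{out}.json')); f=240/np.tan(np.radians(c['fovy'])/2)
    q=np.array(c['world_to_cam'])@np.r_[p,1]; 
    if fish:
        r=np.hypot(q[0],q[1]); k=f*np.arctan2(r,q[2])/r
        return (c['cx']+k*q[0],c['cy']+k*q[1])
    return (c['cx']+f*q[0]/q[2],c['cy']+f*q[1]/q[2])
def st():
    s=sense(); print(s['time_s'],'p',np.round(s['eef_pos'],1),'q',np.round(s['eef_rot'],4),'j',np.round(s['joint_pos'],3),'F',np.round(s['contact_force'],1),'w',s['grip_width'],s['gripper_force']); return s
E
python3 - <<'E'
from h import *
s=st(); print(R.from_quat(s['eef_rot']).as_matrix().round(3))
for n in('scene','top','wrist'):
    c=snap(n,n+'0'); print(n,c['fovy'],c['cx'],c['cy'],(-np.array(c['world_to_cam'])[:3,:3].T@np.array(c['world_to_cam'])[:3,3]).round(0))
E
```

```text
0.0 p [167.1 523.8 230.6] q [ 1.538e-01  9.881e-01 -7.000e-04 -1.000e-04] j [1.262 0.087 0.175 1.66  0.    1.571] F [-0.5  0.3 -0.1] w 85.40728656130341 0.0
[[-0.953  0.304 -0.   ]
 [ 0.304  0.953 -0.001]
 [ 0.    -0.001 -1.   ]]
scene 51.75545925971247 320.5816232617479 237.90838180287537 [-223. -644.  671.]
top 56.00839082571653 313.2478653110518 235.35579828669492 [ 319.   69. 1353.]
wrist 65.70646984690485 323.0915165214355 233.92180831342395 [101. 544. 374.]
```

View pics/top0.png

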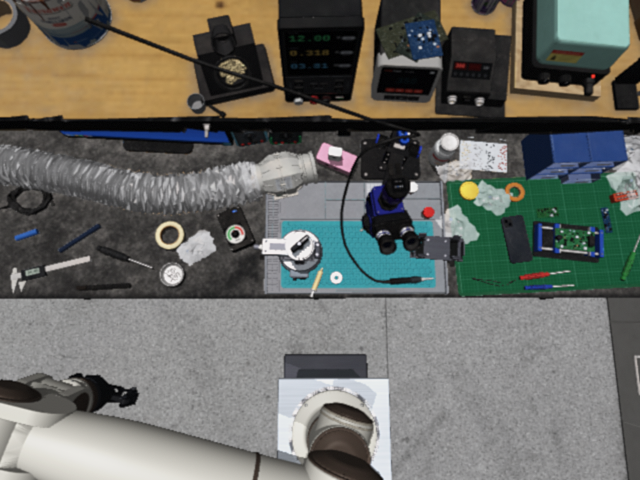

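View pics/scene0.png

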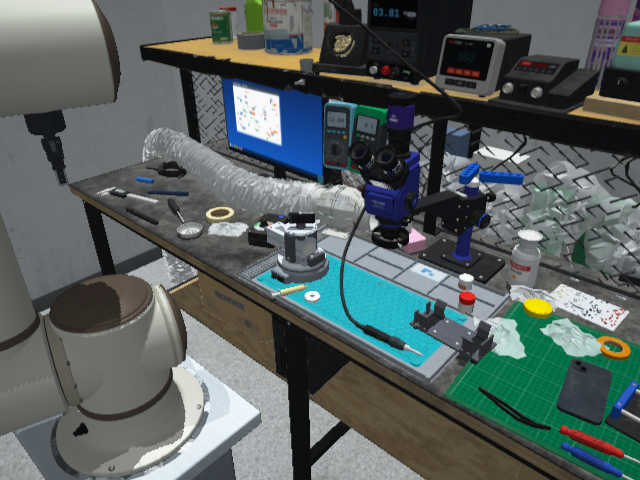

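The top view shows the mixer at about (300,250) with the sleeve nose pointing left at (262,246). The dish is at (172,273) and the cradle at (438,248). In the scene view the mixer is at (302,250) and the cradle at (453,330). I'll enlarge these.

```bash
cat >> h.py <<'E'
def panes(out,specs,w=400,h=300):
    # spec: (img,u0,v0,scale)
    ims=[]
    for n,u0,v0,s in specs:
        im=cv2.imread(f'pics/{n}.png'); M=np.float32([[s,0,-u0*s],[0,s,-v0*s]])
        p=cv2.warpAffine(im,M,(w,h),flags=cv2.INTER_CUBIC)
        for u in range(int(np.ceil(u0/10)*10),int(u0+w/s),10):
            cv2.line(p,(int((u-u0)*s),0),(int((u-u0)*s),5),(0,255,255),1); cv2.putText(p,str(u),(int((u-u0)*s)+1,14),0,.33,(0,255,255),1)
        for v in range(int(np.ceil(v0/10)*10),int(v0+h/s),10):
            cv2.line(p,(0,int((v-v0)*s)),(5,int((v-v0)*s)),(0,255,255),1); cv2.putText(p,str(v),(6,int((v-v0)*s)+4),0,.33,(0,255,255),1)
        ims.append(p)
    rows=[np.hstack(ims[i:i+2]) for i in range(0,len(ims),2)]
    cv2.imwrite(f'pics/{out}.png',np.vstack(rows))
E
python3 -c "
from h import *
panes('crop1',[('top0',255,222,5),('top0',405,225,5),('scene0',240,203,3.5),('scene0',405,283,3.5)])"
```

```text
(no output)
```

View pics/crop1.png

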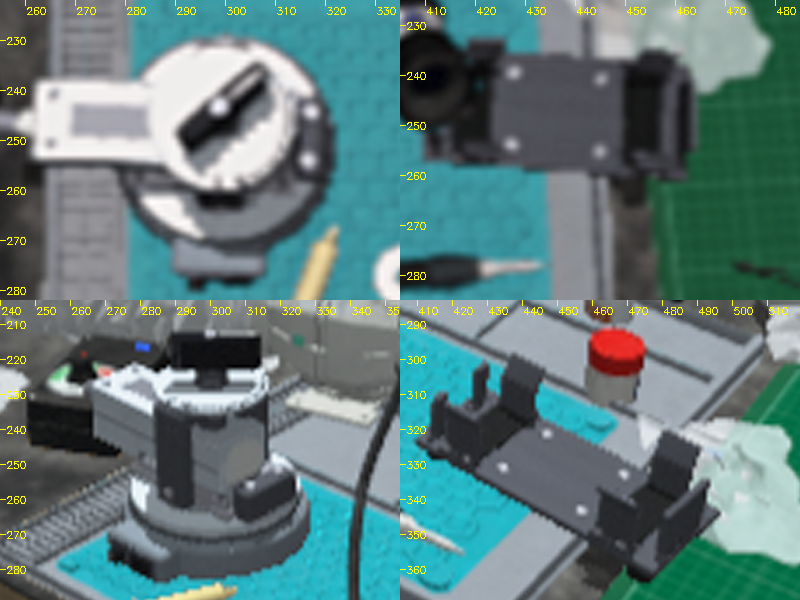

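The crop shows the bar centre dot at about top (298.8,243.2) and scene (300,213). The pointer is at the upper right. The cradle notch is at the left (+y) end, with its base screws at top (427.5,239.5), (445,240.8), (427.2,253.8) and (444.7,255.3). Next I'll turn these pixels into positions.

```bash
python3 - <<'E'
from h import *
print('knob',tri(('top0',298.8,243.2),('scene0',300,213)))
for a in [(288,250),(306,238)]: print('bar end',atz('top0',*a,160))
# sleeve end corners top z~94; scene pane: nose-end top near corner, far corner
for a in [(261.8,238),(262,254.2)]: print('sleeve end top',atz('top0',*a,94))
print('nose',atz('top0',257,246.5,72))
T=[(427.5,239.5),(445,240.8),(427.2,253.8),(444.7,255.3)]
S=[(405+146/3.5,283+134/3.5),(405+225/3.5,283+174/3.5),(405+103/3.5,283+167/3.5),(405+181/3.5,283+210/3.5)]
P=[tri(('top0',*t),('scene0',*s)) for t,s in zip(T,S)]
print('cradle',P,np.mean(P,0)); 
print('cradle fix z10',[atz('top0',*t,14) for t in T])
print('cradle ext',atz('top0',420,245,45),atz('top0',463,245,45))
print('dish',atz('top0',172,273,16),'microscope',atz('top0',385,240,150),atz('top0',397,250,250))
c=json.load(open('pics/wrist0.json'));Rc=np.array(c['world_to_cam'])[:3,:3];o=-Rc.T@np.array(c['world_to_cam'])[:3,3]
s=sense();Rt=R.from_quat(s['eef_rot']).as_matrix();print('cam in tool',(Rt.T@(o-s['eef_pos'])).round(1),(Rt.T@Rc.T).round(3))
E
```

```text
knob [517.6  96.1 159.7]
bar end [499.8 124.2 160. ]
bar end [532.4  76.2 160. ]
sleeve end top [544.1 201.7  94. ]
sleeve end top [497.8 200.2  94. ]
nose [523.2 217.3  72. ]
cradle [array([ 552.8, -287.8,   19.5]), array([ 548.9, -340.3,   20.4]), array([ 509.2, -284.7,   19.9]), array([ 504.7, -336.8,   20.5])] [ 528.9   -312.4     20.075]
cradle fix z10 [array([ 554.2, -289.9,   14. ]), array([ 550.3, -342.7,   14. ]), array([ 510.6, -286.9,   14. ]), array([ 506.1, -339.4,   14. ])]
cradle ext [ 532.3 -258.6   45. ] [ 532.4 -385.7   45. ]
dish [452.6 473.1  16. ] microscope [ 528.8 -137.8  150. ] [ 486.3 -149.6  250. ]
cam in tool [  69.2   -0.7 -142.9] [[ 0.    -0.962 -0.273]
 [ 1.     0.     0.002]
 [-0.001 -0.273  0.962]]
```

```bash
cat >> h.py <<'E'
def plan(pos,yaw,n,g,ccw=None,start=None):
    """rows to reach pos (mm) tool-down with tool x at world yaw (deg); prints jog rows"""
    s=sense(); p=np.array(s['eef_pos']); q=R.from_quat(s['eef_rot'])
    x=q.as_matrix()[:,0]; cur=np.degrees(np.arctan2(x[1],x[0]))
    d=(yaw-cur+180)%360-180
    if ccw is True and d<0: d+=360
    if ccw is False and d>0: d-=360
    y=np.radians(cur); tgt0=R.from_matrix(np.array([[np.cos(y),np.sin(y),0],[np.sin(y),-np.cos(y),0],[0,0,-1]]))
    lev=(q.inv()*tgt0).as_rotvec()  # levelling
    rows=[]; dp=(np.array(pos)-p)/n
    for i in range(n):
        sh=q.inv().apply(dp)/75; rv=lev/n+np.array([0,0,-np.radians(d)/n])
        rows.append(np.r_[rv/np.pi,sh,g].round(4).tolist()); q=q*R.from_rotvec(rv)
    print('turn',round(d,1),'step mm',round(np.linalg.norm(dp),1))
    for k in range(0,n,10): print(str(rows[k:k+10]).replace(' ',''))
E
python3 -c "
from h import *
plan([514,100,240],-56,20,-1,True)"
```

```text
turn 141.7 step mm 27.4
[[-0.0,0.0,-0.0394,-0.3062,-0.1989,-0.006,-1.0],[-0.0,0.0,-0.0394,-0.2793,-0.2352,-0.006,-1.0],[-0.0,0.0,-0.0394,-0.2482,-0.2678,-0.006,-1.0],[-0.0,0.0,-0.0394,-0.2133,-0.2964,-0.006,-1.0],[-0.0,0.0,-0.0394,-0.1751,-0.3204,-0.006,-1.0],[-0.0,0.0,-0.0394,-0.1342,-0.3396,-0.006,-1.0],[-0.0,0.0,-0.0394,-0.0913,-0.3535,-0.006,-1.0],[-0.0,0.0,-0.0394,-0.047,-0.3621,-0.0061,-1.0],[-0.0,0.0,-0.0394,-0.002,-0.3651,-0.0061,-1.0],[-0.0,0.0,-0.0394,0.043,-0.3626,-0.0061,-1.0]]
[[-0.0,0.0,-0.0394,0.0874,-0.3545,-0.0061,-1.0],[-0.0,0.0,-0.0394,0.1305,-0.341,-0.0061,-1.0],[-0.0,0.0,-0.0394,0.1716,-0.3223,-0.0061,-1.0],[-0.0,0.0,-0.0394,0.21,-0.2987,-0.0062,-1.0],[-0.0,0.0,-0.0394,0.2452,-0.2705,-0.0062,-1.0],[-0.0,0.0,-0.0394,0.2767,-0.2382,-0.0062,-1.0],[-0.0,0.0,-0.0394,0.304,-0.2023,-0.0062,-1.0],[-0.0,0.0,-0.0394,0.3266,-0.1632,-0.0062,-1.0],[-0.0,0.0,-0.0394,0.3443,-0.1217,-0.0062,-1.0],[-0.0,0.0,-0.0394,0.3566,-0.0783,-0.0062,-1.0]]
```

jog_arm --pt "0 0 -0.0394 -0.306 -0.199 -0.006 -1" --pt "0 0 -0.0394 -0.279 -0.235 -0.006 -1" --pt "0 0 -0.0394 -0.248 -0.268 -0.006 -1" --pt "0 0 -0.0394 -0.213 -0.296 -0.006 -1" --pt "0 0 -0.0394 -0.175 -0.32 -0.006 -1" --pt "0 0 -0.0394 -0.134 -0.34 -0.006 -1" --pt "0 0 -0.0394 -0.091 -0.354 -0.006 -1" --pt "0 0 -0.0394 -0.047 -0.362 -0.006 -1" --pt "0 0 -0.0394 -0.002 -0.365 -0.006 -1" --pt "0 0 -0.0394 0.043 -0.363 -0.006 -1"

```text
time_s: 1.15
eef_pos: [341.1, 311.1, 235.6]
eef_rot: [-0.45, 0.893, -0.0, -0.0]
contact_force: [0.4, 0.8, -0.8]
grip_width: 85.2
gripper_force: 0.0
```

```bash
python3 -c "
from h import *
st();plan([514,100,240],-56,10,-1,True)"
```

```text
1.15 p [341.1 311.1 235.6] q [-4.503e-01  8.929e-01 -0.000e+00 -1.000e-04] j [ 0.739 -0.121 -0.021  1.671 -0.    -0.195] F [ 0.4  0.8 -0.8] w 85.19540978480643 0.0
turn 70.5 step mm 27.3
[[0.0,-0.0,-0.0392,0.0894,-0.3527,-0.0058,-1.0],[0.0,-0.0,-0.0392,0.132,-0.3391,-0.0058,-1.0],[0.0,-0.0,-0.0392,0.1726,-0.3203,-0.0058,-1.0],[0.0,-0.0,-0.0392,0.2106,-0.2967,-0.0058,-1.0],[0.0,-0.0,-0.0392,0.2454,-0.2686,-0.0058,-1.0],[0.0,-0.0,-0.0392,0.2765,-0.2365,-0.0058,-1.0],[0.0,-0.0,-0.0392,0.3034,-0.2008,-0.0058,-1.0],[0.0,-0.0,-0.0392,0.3257,-0.1621,-0.0058,-1.0],[0.0,-0.0,-0.0392,0.3432,-0.1209,-0.0058,-1.0],[0.0,-0.0,-0.0392,0.3554,-0.0778,-0.0059,-1.0]]
```

j6 falls as predicted, and tracking is excellent.

jog_arm --pt "0 0 -0.0392 0.089 -0.353 -0.006 -1" --pt "0 0 -0.0392 0.132 -0.339 -0.006 -1" --pt "0 0 -0.0392 0.173 -0.32 -0.006 -1" --pt "0 0 -0.0392 0.211 -0.297 -0.006 -1" --pt "0 0 -0.0392 0.245 -0.269 -0.006 -1" --pt "0 0 -0.0392 0.277 -0.237 -0.006 -1" --pt "0 0 -0.0392 0.303 -0.201 -0.006 -1" --pt "0 0 -0.0392 0.326 -0.162 -0.006 -1" --pt "0 0 -0.0392 0.343 -0.121 -0.006 -1" --pt "0 0 -0.0392 0.355 -0.078 -0.006 -1"

```text
time_s: 2.15
eef_pos: [513.1, 99.2, 240.1]
eef_rot: [0.883, -0.469, -0.0, 0.0]
contact_force: [0.6, -0.2, 0.3]
grip_width: 85.1
gripper_force: 0.0
```

```bash
python3 -c "
from h import *
st();snap('wrist','w1')
for p in [(517.6,96,160),(533,73,160),(502,119,160)]: print(proj('w1',p,True))"
```

```text
2.15 p [513.1  99.2 240.1] q [ 8.832e-01 -4.689e-01 -2.000e-04  1.000e-04] j [ 0.191  0.025  0.128  1.674  0.    -1.975] F [ 0.6 -0.2  0.3] w 85.14757366923962 0.0
(np.float64(319.52180286234216), np.float64(235.40771476907145))
(np.float64(319.6536334080935), np.float64(191.59626860383003))
(np.float64(319.6844168650241), np.float64(276.5955339712652))
```

View pics/w1.png

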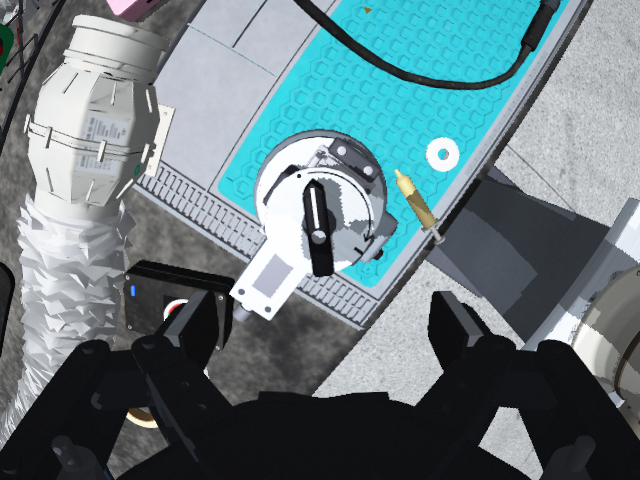

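The bar runs from its pointer tip at about (313,182) to its tail at (323,274). The tight dot is near (298,176) and an arrow arc runs down the right side. I'll enlarge it for the angles.

```bash
python3 -c "
from h import *
panes('crop2',[('w1',250,165,5.5),('w1',225,235,5)],400,600)"
```

```text
(no output)
```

View pics/crop2.png

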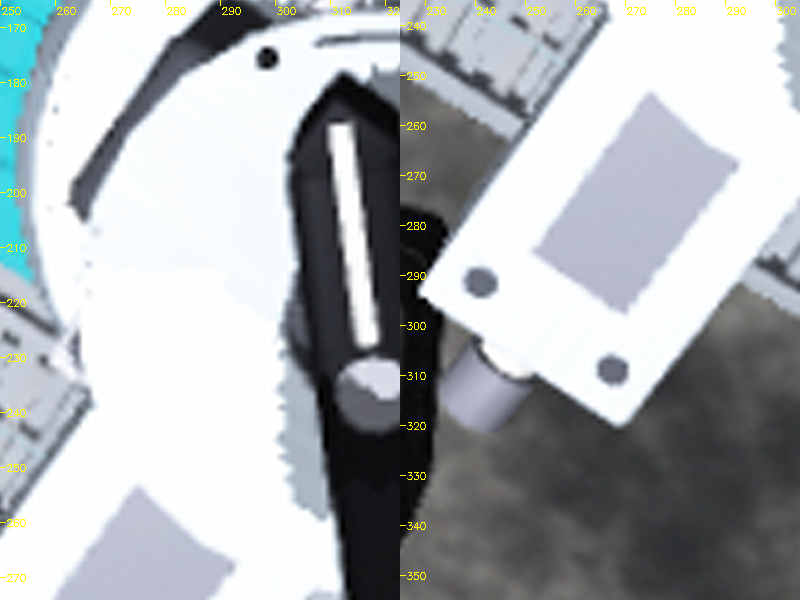

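```bash
python3 - <<'E'
from h import *
a=lambda p,q:np.degrees(np.arctan2(q[1]-p[1],q[0]-p[0])).round(2)
l0=atz('w1',311.8,187.7,160,1);l1=atz('w1',316.9,227.7,160,1);c=atz('w1',319.3,236.5,160,1);t=atz('w1',312.4,178,160,1)
print('line',l0,l1,a(l1,l0),'centre',c,'tip',t,a(c,t))
print('tri knob',tri(('w1',319.3,236.5,True),('top0',298.8,243.2),('scene0',300,213)))
d=atz('w1',298.5,175.6,124,1);print('tight dot',d,a(c,d),np.hypot(*(d-c)[:2]))
A=atz('w1',228.7,293,94,1);B=atz('w1',269.5,320,94,1);print('sleeve end',A,B,np.hypot(*(A-B)[:2]),'yaw',a(A,B)+90)
h1=atz('w1',241,291.5,94,1);h2=atz('w1',267.5,309,94,1);print(h1,h2)
print('tri corners',tri(('w1',228.7,293,True),('top0',261.8,238)),tri(('w1',269.5,320,True),('top0',262,254.2)))
# groove-label quad: centre
g=[(275.0,253.5),(292.5,267.5),(270,297.5),(252,285)]
G=[atz('w1',*p,94,1) for p in g];print(G,a((G[2]+G[1])/2,(G[3]+G[0])/2), a(G[0],G[3]),a(G[1],G[2]))
E
```

```text
line [538.3  73.7 160. ] [521.7  92.8 160. ] -49.01 centre [517.3  96.7 160. ] tip [541.3  68.5 160. ] -49.6
tri knob [517.5  96.3 159.8]
tight dot [548.6  77.  124. ] -32.19 36.983509838845805
sleeve end [544.1 200.4  94. ] [500.7 202.2  94. ] 43.43731115066865 yaw 267.63
[535.7 192.6  94. ] [507.8 193.7  94. ]
tri corners [544.2 201.9  91.5] [499.3 201.3  93.6]
[array([529.3, 145.8,  94. ]), array([510.6, 148. ,  94. ]), array([511.8, 182.7,  94. ]), array([530.8, 181.5,  94. ])] -5.15 87.59 88.02
```

```bash
python3 -c "
from h import *
plan([517.4,96.4,134],-49.3,8,-1)"
```

```text
turn 6.2 step mm 13.2
[[0.0,-0.0,-0.0043,0.0027,-0.003,0.1759,-1.0],[0.0,-0.0,-0.0043,0.0027,-0.003,0.1759,-1.0],[0.0,-0.0,-0.0043,0.0028,-0.0029,0.1759,-1.0],[0.0,-0.0,-0.0043,0.0029,-0.0029,0.1759,-1.0],[0.0,-0.0,-0.0043,0.0029,-0.0028,0.1759,-1.0],[0.0,-0.0,-0.0043,0.003,-0.0028,0.1759,-1.0],[0.0,-0.0,-0.0043,0.0031,-0.0027,0.1759,-1.0],[0.0,-0.0,-0.0043,0.0031,-0.0027,0.1759,-1.0]]
```

```bash
python3 -c "
from h import *
st()"
```

```text
2.2 p [515.   96.8 239.6] q [ 8.851e-01 -4.654e-01  3.000e-04  6.000e-04] j [ 1.870e-01  2.800e-02  1.300e-01  1.673e+00 -1.000e-03 -1.987e+00] F [-1.7 -2.4 -1.7] w 85.66363895536236 0.0
```

jog_arm --pt "0 0 -0.0043 0.003 -0.003 0.176 -1" --pt "0 0 -0.0043 0.003 -0.003 0.176 -1" --pt "0 0 -0.0043 0.003 -0.003 0.176 -1" --pt "0 0 -0.0043 0.003 -0.003 0.1 -1" --pt "0 0 -0.0043 0.003 -0.003 0 -1" --pt "0 0 -0.0043 0.003 -0.003 0 -1" --pt "0 0 -0.0043 0.003 -0.003 0 -1" --pt "0 0 -0.0043 0.003 -0.003 0 -1" --pt "0 0 0 0 0 0 -1" --pt "0 0 0 0 0 0 -1"

```text
time_s: 3.2
eef_pos: [515.2, 99.9, 193.4]
eef_rot: [0.906, -0.423, 0.0, -0.0]
contact_force: [-0.1, -0.1, 0.3]
grip_width: 85.6
gripper_force: 0.0
```

```bash
python3 -c "
from h import *
st();plan([517.4,96.4,134],-49.3,6,-1)"
```

```text
3.2 p [515.2  99.9 193.4] q [ 9.062e-01 -4.228e-01  1.000e-04 -1.000e-04] j [ 0.191  0.015  0.028  1.583  0.    -2.077] F [-0.1 -0.1  0.3] w 85.5501747279055 0.0
turn 0.7 step mm 9.9
[[-0.0,-0.0,-0.0007,0.009,0.0013,0.132,-1.0],[-0.0,-0.0,-0.0007,0.009,0.0013,0.132,-1.0],[-0.0,-0.0,-0.0007,0.009,0.0013,0.132,-1.0],[-0.0,-0.0,-0.0007,0.009,0.0013,0.132,-1.0],[-0.0,-0.0,-0.0007,0.009,0.0013,0.132,-1.0],[-0.0,-0.0,-0.0007,0.009,0.0014,0.132,-1.0]]
```

jog_arm --pt "0 0 -0.0007 0.009 0.0013 0.132 -1" --pt "0 0 -0.0007 0.009 0.0013 0.132 -1" --pt "0 0 -0.0007 0.009 0.0013 0.132 -1" --pt "0 0 -0.0007 0.009 0.0013 0.132 -1" --pt "0 0 -0.0007 0.009 0.0013 0.132 -1" --pt "0 0 -0.0007 0.009 0.0013 0.132 -1" --pt "0 0 0 0 0 0 -1" --pt "0 0 0 0 0 0 0.3" --pt "0 0 0 0 0 0 1" --pt "0 0 0 0 0 0 1"

```text
time_s: 4.2
eef_pos: [517.6, 96.4, 134.4]
eef_rot: [0.909, -0.417, 0.0, -0.0]
contact_force: [-0.7, 0.0, -0.7]
grip_width: 43.9
gripper_force: 0.0
```

jog_arm --pt "0 0 0 0 0 0 1" --pt "0 0 0 0 0 0 1" --pt "0 0 0 0 0 0 1" --pt "0 0 0 0 0 0 1" --pt "0 0 0 0 0 0 1" --pt "0 0 0 0 0 0 1" --pt "0 0 0 0 0 0 1" --pt "0 0 0 0 0 0 1" --pt "0 0 0 0 0 0 1" --pt "0 0 0 0 0 0 1"

```text
time_s: 5.2
eef_pos: [518.2, 96.9, 135.2]
eef_rot: [0.909, -0.417, 0.001, -0.001]
contact_force: [1.7, 2.4, 6.5]
grip_width: 12.9
gripper_force: 73.0
```

```bash
python3 -c "
from h import *
st()"
```

```text
5.2 p [518.2  96.9 135.2] q [ 0.9091 -0.4166  0.0011 -0.0012] j [ 1.840e-01  1.400e-02 -8.500e-02  1.468e+00  1.000e-03 -2.098e+00] F [1.7 2.4 6.5] w 12.945813484820038 72.98544874502113
```

jog_arm --pt "0 0 0.02 0 0 -0.0025 1" --pt "0 0 0.046 0 0 -0.0058 1" --pt "0 0 0.046 0 0 -0.0058 1" --pt "0 0 0.046 0 0 -0.0058 1" --pt "0 0 0.046 0 0 -0.0058 1" --pt "0 0 0.046 0 0 -0.0058 1" --pt "0 0 0.046 0 0 -0.0058 1" --pt "0 0 0.046 0 0 -0.0058 1" --pt "0 0 0.046 0 0 -0.0058 1" --pt "0 0 0.046 0 0 -0.0058 1"

```text
time_s: 6.2
eef_pos: [518.0, 97.0, 139.3]
eef_rot: [-0.441, 0.898, 0.0, 0.001]
contact_force: [-0.0, 3.3, 6.3]
grip_width: 12.7
gripper_force: 73.1
```

```bash
python3 -c "
from h import *
s=st();x=R.from_quat(s['eef_rot']).as_matrix()[:,0];print(np.degrees(np.arctan2(x[1],x[0])),s['wrist_torque'])"
```

```text
6.2 p [518.   97.  139.3] q [-4.408e-01  8.976e-01  1.000e-04  1.500e-03] j [ 1.850e-01  1.400e-02 -7.700e-02  1.477e+00  1.000e-03 -7.280e-01] F [-0.   3.3  6.3] w 12.718559837316079 73.08396532869665
-127.69209976305768 [0.69903435 0.09555287 0.14953408]
```

jog_arm --pt "0 0 0.0435 0 0 -0.0055 1" --pt "0 0 0.0435 0 0 -0.0055 1" --pt "0 0 0.0435 0 0 -0.0055 1" --pt "0 0 0.0435 0 0 -0.0055 1" --pt "0 0 0.0435 0 0 -0.0055 1" --pt "0 0 0.0435 0 0 -0.0055 1" --pt "0 0 0.03 0 0 -0.0045 1" --pt "0 0 0.008 0 0 0 1" --pt "0 0 0 0 0 0 1" --pt "0 0 0 0 0 0 1"

```text
time_s: 7.2
eef_pos: [518.1, 97.0, 142.2]
eef_rot: [0.01, 1.0, 0.001, 0.001]
contact_force: [0.5, 3.2, 7.2]
grip_width: 13.4
gripper_force: 98.4
```

```bash
python3 -c "
from h import *
s=st();x=R.from_quat(s['eef_rot']).as_matrix()[:,0];print(np.degrees(np.arctan2(x[1],x[0])),s['wrist_torque'])"
```

```text
7.2 p [518.1  97.  142.2] q [1.040e-02 9.999e-01 7.000e-04 1.400e-03] j [ 1.850e-01  1.400e-02 -7.200e-02  1.482e+00  1.000e-03  2.050e-01] F [0.5 3.2 7.2] w 13.350549757904735 98.36717259488069
178.8107533285407 [ 0.4635688  -0.12523987 -0.00135669]
```

jog_arm --pt "0 0 0 0 0 0 -1" --pt "0 0 0 0 0 0 -1" --pt "0 0 0 0 0 0 -1" --pt "0 0 0 0 0 0 -1" --pt "0 0 0 0 0 -0.1 -1" --pt "0 0 0 0 0 -0.25 -1" --pt "0 0 0 0 0 -0.3 -1" --pt "0 0 0 0 0 -0.3 -1" --pt "0 0 0 0 0 -0.2 -1" --pt "0 0 0 0 0 0 -1"

```text
time_s: 8.2
eef_pos: [518.1, 96.5, 229.5]
eef_rot: [0.011, 1.0, 0.0, 0.002]
contact_force: [-0.3, 0.1, 0.3]
grip_width: 85.4
gripper_force: 0.0
```

```bash
python3 -c "
from h import *
st();snap('wrist','w2');snap('top','t2')
u,v=proj('w2',(517.4,96.4,167),True);print(u,v)
panes('crop3',[('w2',u-50,v-35,5.5),('w2',u-110,v-30,4)],400,600)"
```

```text
8.2 p [518.1  96.5 229.5] q [1.050e-02 9.999e-01 3.000e-04 1.800e-03] j [ 0.184  0.027  0.11   1.65  -0.     0.205] F [-0.3  0.1  0.3] w 85.41124136697108 0.0
323.4172339036106 250.53789994245005
```

View pics/crop3.png

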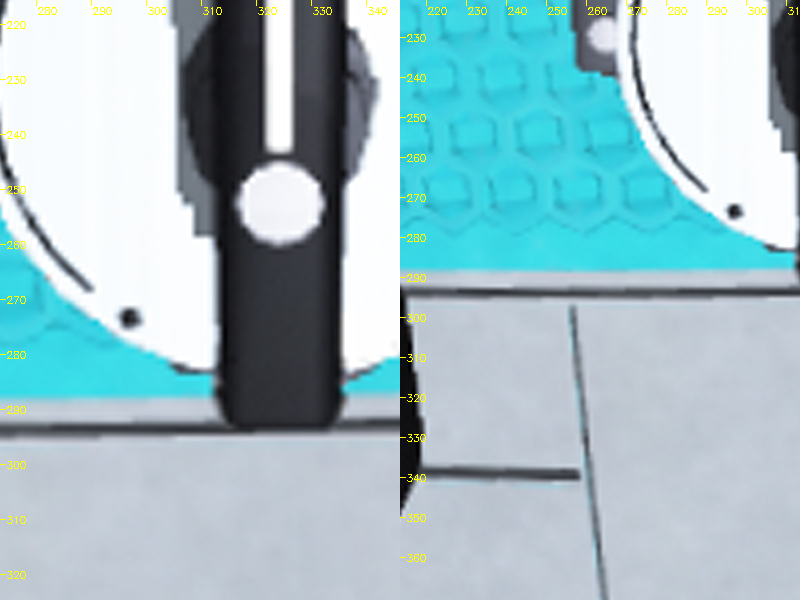

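The tail is at (322,290), the hub at (322,252) and the tight dot at (294,274). The pointer end lies above this crop, so I'll re-crop the same picture.

```bash
python3 -c "
from h import *
panes('crop4',[('w2',274,165,6.5)],650,600)"
```

```text
(no output)
```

View pics/crop4.png

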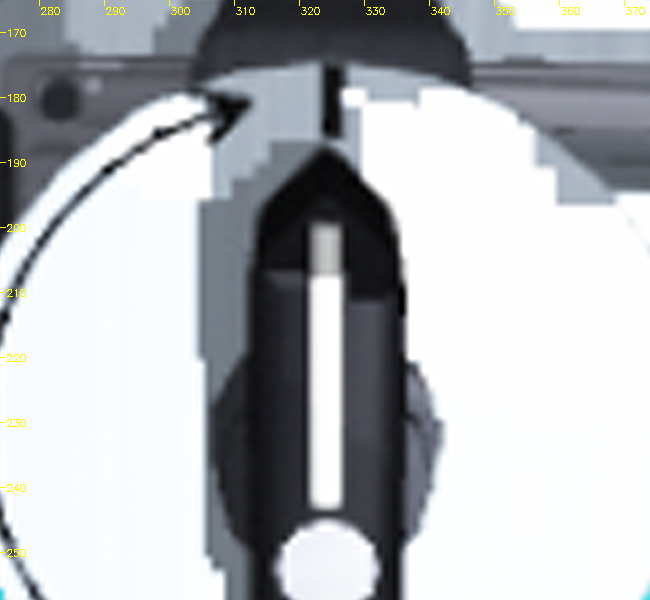

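```bash
python3 - <<'E'
from h import *
a=lambda p,q:np.degrees(np.arctan2(q[1]-p[1],q[0]-p[0])).round(2)
c=atz('w2',324.4,252,167,1);l0=atz('w2',324.2,200,167,1);l1=atz('w2',324.2,242,167,1);o=atz('w2',325.2,182,124,1);o2=atz('w2',325.2,176,124,1);d=atz('w2',294.2,273.5,124,1)
print(c,l0,l1,'pointer',a(l1,l0),a(c,l0),'open',o,a(c,o),a(c,o2),'dot',d,a(c,d))
print(tri(('w2',324.4,252,True),('w1',319.3,236.5,True)))
plan([521.8,188,170],-2.4,5,-1)
plan([521.8,188,170],177.6,5,-1)
E
```

```text
[518.3  97.  167. ] [487.5  97.4 167. ] [512.2  97.  167. ] pointer 179.07 179.26 open [483.4  98.4 124. ] 177.7 177.8 dot [549.   74.8 124. ] -35.87
[518.5  96.2 165.2]
turn 178.8 step mm 21.6
[[0.0,0.0,-0.1987,-0.0065,0.2446,0.1513,-1.0],[0.0,0.0,-0.1987,-0.1483,0.1946,0.1513,-1.0],[0.0,0.0,-0.1987,-0.2341,0.0713,0.1513,-1.0],[0.0,0.0,-0.1987,-0.2316,-0.0789,0.1513,-1.0],[0.0,0.0,-0.1987,-0.1418,-0.1994,0.1513,-1.0]]
turn -1.2 step mm 21.6
[[0.0,0.0,0.0013,-0.0065,0.2446,0.1513,-1.0],[0.0,0.0,0.0013,-0.0055,0.2446,0.1513,-1.0],[0.0,0.0,0.0013,-0.0045,0.2446,0.1513,-1.0],[0.0,0.0,0.0013,-0.0035,0.2447,0.1513,-1.0],[0.0,0.0,0.0013,-0.0025,0.2447,0.1513,-1.0]]
```

The pointer is within 1.4° of the open line (179.1° against 177.75°), so the knob is done. Before drawing the sleeve out, I'll locate the black box near its path and plan the nose approach.

```bash
python3 - <<'E'
from h import *
for z in (0,30,60):
  print(z,'top corners',[atz('top0',*p,z)[:2] for p in [(254,243),(228,251),(218,212),(243,208)]],'w1',[atz('w1',*p,z,1)[:2] for p in [(233,280),(222,345),(140,262)]])
panes('crop5',[('w1',110,240,3),('w2',380,150,2),('top0',210,200,6),('scene0',240,200,5)])
plan([521.7,184.5,150],87.6,12,-1)
E
```

```text
0 top corners [array([545.4, 234.9]), array([520.8, 312.9]), array([641.9, 347.6]), array([654.6, 271.3])] w1 [array([545.3, 234.6]), array([514.5, 321.7]), array([653. , 283.9])]
30 top corners [array([540.4, 231.3]), array([516.4, 307.5]), array([634.7, 341.4]), array([647.2, 266.8])] w1 [array([545.8, 219.5]), array([517.4, 299.7]), array([645.1, 264.9])]
60 top corners [array([535.4, 227.6]), array([511.9, 302.1]), array([627.5, 335.2]), array([639.7, 262.3])] w1 [array([546.3, 204.4]), array([520.3, 277.8]), array([637.2, 245.9])]
turn -91.2 step mm 9.7
[[0.0,0.0,0.0422,-0.0027,0.098,0.0853,-1.0],[0.0,0.0,0.0422,0.0103,0.0975,0.0853,-1.0],[0.0,0.0,0.0422,0.0231,0.0953,0.0853,-1.0],[0.0,0.0,0.0422,0.0355,0.0914,0.0853,-1.0],[0.0,0.0,0.0422,0.0473,0.0859,0.0853,-1.0],[0.0,0.0,0.0422,0.0582,0.0789,0.0853,-1.0],[0.0,0.0,0.0422,0.0681,0.0705,0.0853,-1.0],[0.0,0.0,0.0422,0.0769,0.0609,0.0853,-1.0],[0.0,0.0,0.0422,0.0842,0.0502,0.0853,-1.0],[0.0,0.0,0.0422,0.0901,0.0386,0.0853,-1.0]]
[[0.0,0.0,0.0422,0.0944,0.0263,0.0853,-1.0],[0.0,0.0,0.0422,0.0971,0.0136,0.0853,-1.0]]
```

View pics/crop5.png

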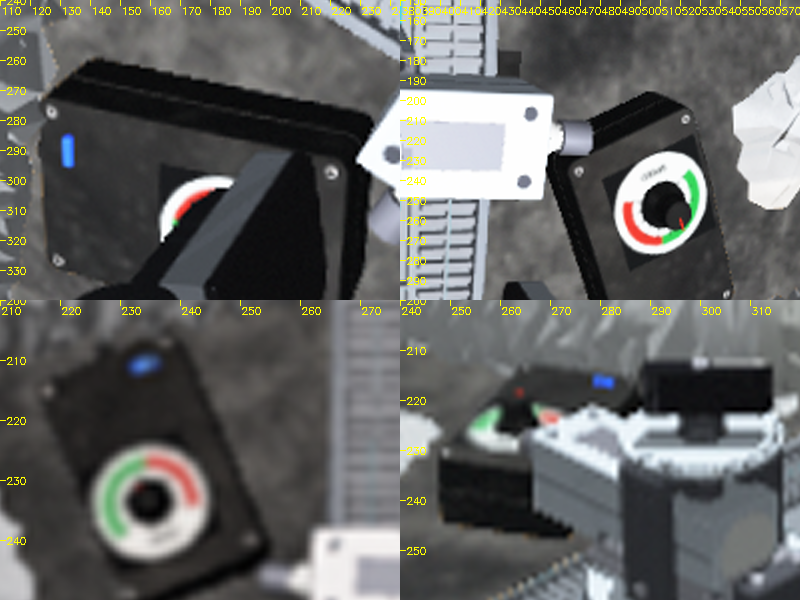

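```bash
python3 - <<'E'
from h import *
print(tri(('top0',251.7,240),('w1',220,297.3,True)),tri(('top0',251.7,240),('w2',469,235,True)),tri(('w1',220,297.3,True),('w2',469,235,True)))
k=tri(('top0',235,233.5),('w2',513.,253,True));print('dial',k)
z=tri(('top0',251.7,240),('w1',220,297.3,True))[2]
print('other',atz('w2',523,209,z,1),atz('w2',544,297.5,z,1))
E
```

```text
[547.4 236.6  45.5] [546.2 236.2  47.1] [547.9 239.2  41.1]
dial [564.1 284.6  54. ]
other [520.7 295.7  45.5] [621.5 341.4  45.5]
```

```bash
python3 - <<'E'
from h import *
plan([521.7,184.5,215],87.6,12,-1)
print([atz('top0',*p,0) for p in [(215,250),(200,264),(182,262),(215,236)]],'bench edge',atz('top0',200,296,0),'mat edge',atz('top0',264,270,9))
E
```

```text
turn -91.2 step mm 7.4
[[0.0,0.0,0.0422,-0.0027,0.098,0.013,-1.0],[0.0,0.0,0.0422,0.0103,0.0975,0.013,-1.0],[0.0,0.0,0.0422,0.0231,0.0953,0.013,-1.0],[0.0,0.0,0.0422,0.0355,0.0914,0.013,-1.0],[0.0,0.0,0.0422,0.0473,0.0859,0.013,-1.0],[0.0,0.0,0.0422,0.0582,0.0789,0.013,-1.0],[0.0,0.0,0.0422,0.0681,0.0705,0.013,-1.0],[0.0,0.0,0.0422,0.0769,0.0609,0.013,-1.0],[0.0,0.0,0.0422,0.0842,0.0502,0.013,-1.0],[0.0,0.0,0.0422,0.0901,0.0386,0.013,-1.0]]
[[0.0,0.0,0.0422,0.0945,0.0263,0.013,-1.0],[0.0,0.0,0.0422,0.0971,0.0136,0.013,-1.0]]
[array([523.9, 352.2,   0. ]), array([481.3, 395.6,   0. ]), array([487.3, 449.8,   0. ]), array([566.9, 353.9,   0. ])] bench edge [385.9 391.3   0. ] mat edge [462.3 202.2   9. ]
```

jog_arm --pt "0 0 0.0422 -0.003 0.098 0.013 -1" --pt "0 0 0.0422 0.01 0.0975 0.013 -1" --pt "0 0 0.0422 0.023 0.095 0.013 -1" --pt "0 0 0.0422 0.0355 0.091 0.013 -1" --pt "0 0 0.0422 0.047 0.086 0.013 -1" --pt "0 0 0.0422 0.058 0.079 0.013 -1" --pt "0 0 0.0422 0.068 0.0705 0.013 -1" --pt "0 0 0.0422 0.077 0.061 0.013 -1" --pt "0 0 0.0422 0.084 0.05 0.013 -1" --pt "0 0 0.0422 0.09 0.039 0.013 -1"

```text
time_s: 9.3
eef_pos: [520.5, 169.9, 215.7]
eef_rot: [0.626, 0.78, -0.001, -0.001]
contact_force: [0.2, 0.4, -0.2]
grip_width: 85.5
gripper_force: 0.0
```

jog_arm --pt "0 0 0.0422 0.0945 0.026 0.013 -1" --pt "0 0 0.0422 0.097 0.0135 0.013 -1" --pt "0 0 0 0 0 0.2 -1" --pt "0 0 0 0 0 0.3 -1" --pt "0 0 0 0 0 0.3 -1" --pt "0 0 0 0 0 0.2 -1" --pt "0 0 0 0 0 0.1 -1" --pt "0 0 0 0 0 0 -1" --pt "0 0 0 0 0 0 -1" --pt "0 0 0 0 0 0 -1"

```text
time_s: 10.3
eef_pos: [522.1, 184.6, 133.9]
eef_rot: [0.722, 0.692, 0.001, 0.0]
contact_force: [-0.2, 1.2, -0.1]
grip_width: 85.6
gripper_force: 0.0
```

```bash
python3 - <<'E'
from h import *
st();snap('wrist','w3')
panes('crop6',[('w3',160,120,2.5)],800,600)
plan([521.7,184.5,52],87.6,4,-1)
for p in [(522.4+22,201.5,94),(522.4-22,202,94)]: print(proj('w3',p,1))
E
```

```text
10.3 p [522.1 184.6 133.9] q [7.215e-01 6.924e-01 7.000e-04 3.000e-04] j [ 0.34   0.079 -0.02   1.47   0.     1.952] F [-0.2  1.2 -0.1] w 85.64674872294749 0.0
turn -0.0 step mm 20.4
[[0.0001,-0.0,0.0001,-0.0004,-0.0017,0.2725,-1.0],[0.0001,-0.0,0.0001,-0.0004,-0.0016,0.2725,-1.0],[0.0001,-0.0,0.0001,-0.0004,-0.0015,0.2725,-1.0],[0.0001,-0.0,0.0001,-0.0003,-0.0014,0.2725,-1.0]]
(np.float64(365.17849658530554), np.float64(232.25483005528164))
(np.float64(279.50097401369567), np.float64(234.7222273716302))
```

View pics/crop6.png

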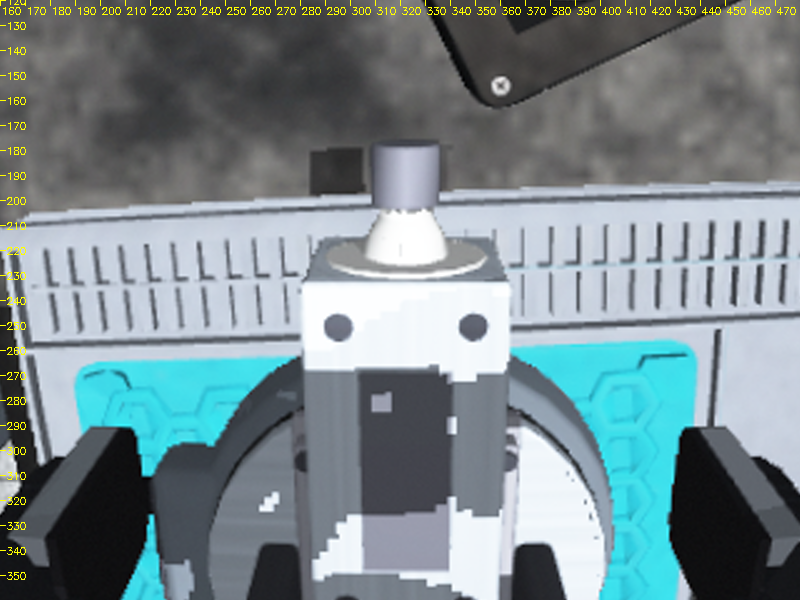

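The sleeve end corners are at (281,233) and (363,233), centred between the fingers as predicted. Next: descend and grip.

jog_arm --pt "0 0 0 0 -0.001 0.25 -1" --pt "0 0 0 0 -0.001 0.3 -1" --pt "0 0 0 0 -0.001 0.3 -1" --pt "0 0 0 0 -0.001 0.2 -1" --pt "0 0 0 0 0 0.04 -1" --pt "0 0 0 0 0 0 -0.4" --pt "0 0 0 0 0 0 0" --pt "0 0 0 0 0 0 0.2" --pt "0 0 0 0 0 0 1" --pt "0 0 0 0 0 0 1"

```text
time_s: 11.35
eef_pos: [522.0, 184.7, 52.3]
eef_rot: [0.722, 0.692, 0.001, 0.0]
contact_force: [-0.6, -0.1, 7.2]
grip_width: 43.6
gripper_force: 60.5
```

jog_arm --pt "0 0 0 0 0 0 1" --pt "0 0 0 0 0 0 1" --pt "0 0 0 0 0 0 1" --pt "0 0 0 0 0 0 1" --pt "0 0 0 0.02 0 0 1" --pt "0 0 0 0.04 0 0 1" --pt "0 0 0 0.04 0 0 1" --pt "0 0 0 0.04 0 0 1" --pt "0 0 0 0.04 0 0 1" --pt "0 0 0 0.02 0 0 1"

```text
time_s: 12.35
eef_pos: [522.6, 198.8, 52.1]
eef_rot: [0.722, 0.692, 0.0, 0.001]
contact_force: [0.5, -5.2, 4.9]
grip_width: 43.4
gripper_force: 60.4
```

jog_arm --pt "0 0 0 0.06 0 0 1" --pt "0 0 0 0.09 0 0 1" --pt "0 0 0 0.09 0 0 1" --pt "0 0 0 0.09 0 0 1" --pt "0 0 0 0.09 0 0 1" --pt "0 0 0 0.09 0 0 1" --pt "0 0 0 0.09 0 0 1" --pt "0 0 0 0.04 0 0 1" --pt "0 0 0 0 0 -0.04 1" --pt "0 0 0 0 0 -0.06 1"

```text
time_s: 13.35
eef_pos: [523.5, 247.7, 58.1]
eef_rot: [0.721, 0.693, -0.0, -0.001]
contact_force: [0.3, -0.5, -1.6]
grip_width: 43.1
gripper_force: 61.0
```

```bash
python3 - <<'E'
from h import *
st()
E
```

```text
13.35 p [523.5 247.7  58.1] q [ 7.214e-01  6.925e-01 -3.000e-04 -6.000e-04] j [ 4.410e-01  1.600e-01 -7.800e-02  1.334e+00  1.000e-03  2.053e+00] F [ 0.3 -0.5 -1.6] w 43.14398573669816 61.03003218770027
```

```bash
python3 - <<'E'
from h import *
plan([524.5,268,70],87.6,4,1)
plan([445.1,357,70],87.6,10,1)
E
```

```text
turn -0.1 step mm 5.9
[[-0.0001,-0.0,0.0001,0.0678,0.0006,-0.0396,1.0],[-0.0001,-0.0,0.0001,0.0678,0.0005,-0.0396,1.0],[-0.0001,-0.0,0.0001,0.0678,0.0005,-0.0396,1.0],[-0.0001,-0.0,0.0001,0.0678,0.0005,-0.0396,1.0]]
turn -0.1 step mm 13.5
[[-0.0,-0.0,0.0,0.1414,-0.1104,-0.0157,1.0],[-0.0,-0.0,0.0,0.1414,-0.1104,-0.0157,1.0],[-0.0,-0.0,0.0,0.1413,-0.1104,-0.0157,1.0],[-0.0,-0.0,0.0,0.1413,-0.1104,-0.0157,1.0],[-0.0,-0.0,0.0,0.1413,-0.1105,-0.0157,1.0],[-0.0,-0.0,0.0,0.1413,-0.1105,-0.0158,1.0],[-0.0,-0.0,0.0,0.1413,-0.1105,-0.0158,1.0],[-0.0,-0.0,0.0,0.1413,-0.1105,-0.0158,1.0],[-0.0,-0.0,0.0,0.1413,-0.1105,-0.0158,1.0],[-0.0,-0.0,0.0,0.1413,-0.1105,-0.0158,1.0]]
```

jog_arm --pt "0 0 0 0.068 0 -0.04 1" --pt "0 0 0 0.068 0 -0.04 1" --pt "0 0 0 0.068 0 -0.04 1" --pt "0 0 0 0.068 0 -0.04 1" --pt "0 0 0 0.1 -0.06 0 1" --pt "0 0 0 0.14 -0.12 0 1" --pt "0 0 0 0.15 -0.15 0 1" --pt "0 0 0 0.16 -0.16 0 1" --pt "0 0 0 0.16 -0.16 0 1" --pt "0 0 0 0.16 -0.16 0 1"

```text
time_s: 14.35
eef_pos: [465.4, 336.7, 70.5]
eef_rot: [0.721, 0.693, 0.0, -0.0]
contact_force: [0.4, 0.1, -1.4]
grip_width: 43.5
gripper_force: 61.1
```

```bash
python3 - <<'E'
from h import *
st()
plan([445.1,357,40],87.6,5,1)
E
```

```text
14.35 p [465.4 336.7  70.5] q [ 0.7213  0.6926  0.     -0.    ] j [ 0.626  0.143 -0.073  1.355  0.     2.238] F [ 0.4  0.1 -1.4] w 43.54144002303578 61.10662400722504
turn -0.1 step mm 8.4
[[-0.0,-0.0,0.0001,0.052,-0.0563,0.0814,1.0],[-0.0,-0.0,0.0001,0.052,-0.0563,0.0814,1.0],[-0.0,-0.0,0.0001,0.0519,-0.0563,0.0814,1.0],[-0.0,-0.0,0.0001,0.0519,-0.0564,0.0814,1.0],[-0.0,-0.0,0.0001,0.0519,-0.0564,0.0814,1.0]]
```

jog_arm --pt "0 0 0 0.05 -0.056 0.06 1" --pt "0 0 0 0.05 -0.056 0.08 1" --pt "0 0 0 0.05 -0.056 0.1 1" --pt "0 0 0 0.05 -0.056 0.12 1" --pt "0 0 0 0.03 -0.03 0.12 1" --pt "0 0 0 0 0 0.12 1" --pt "0 0 0 0 0 0.08 1" --pt "0 0 0 0 0 0.06 1" --pt "0 0 0 0 0 0.04 1" --pt "0 0 0 0 0 0 1"

```text
time_s: 15.35
eef_pos: [448.5, 353.2, 11.7]
eef_rot: [0.722, 0.692, -0.0, 0.0]
contact_force: [-0.7, -0.7, -1.7]
grip_width: 43.6
gripper_force: 61.1
```

```bash
python3 - <<'E'
from h import *
st()
E
```

```text
15.35 p [448.5 353.2  11.7] q [ 7.216e-01  6.923e-01 -2.000e-04  0.000e+00] j [ 0.667  0.164 -0.166  1.242 -0.     2.279] F [-0.7 -0.7 -1.7] w 43.576955273800316 61.11585661768913
```

jog_arm --pt "0 0 0 0 0 0.025 1" --pt "0 0 0 0 0 0.025 1" --pt "0 0 0 0 0 0.02 1" --pt "0 0 0 0 0 0.015 1" --pt "0 0 0 0 0 0.012 1" --pt "0 0 0 0 0 0.01 1" --pt "0 0 0 0 0 0.01 1" --pt "0 0 0 0 0 0 1" --pt "0 0 0 0 0 0 1" --pt "0 0 0 0 0 0 1"

```text
time_s: 16.35
eef_pos: [448.5, 353.5, 3.3]
eef_rot: [0.722, 0.692, 0.0, 0.0]
contact_force: [0.4, 0.2, -1.3]
grip_width: 43.4
gripper_force: 61.1
```

jog_arm --pt "0 0 0 0 0 0.007 1" --pt "0 0 0 0 0 0.007 1" --pt "0 0 0 0 0 0.004 1" --pt "0 0 0 0 0 0 1" --pt "0 0 0 0 0 0 -0.3" --pt "0 0 0 0 0 0 -0.4" --pt "0 0 0 0 0 0 -0.4" --pt "0 0 0 0 0 0 -0.4" --pt "0 0 0 0 0 0 -0.4" --pt "0 0 0 0 0 0 -0.4"

```text
time_s: 17.35
eef_pos: [448.4, 353.5, 1.8]
eef_rot: [0.721, 0.692, -0.0, -0.0]
contact_force: [0.0, -0.2, 0.2]
grip_width: 59.8
gripper_force: 0.0
```

```bash
python3 - <<'E'
from h import *
st()
E
```

```text
17.35 p [448.4 353.5   1.8] q [ 0.7215  0.6924 -0.     -0.    ] j [ 0.668  0.17  -0.178  1.223  0.     2.279] F [ 0.  -0.2  0.2] w 59.76265895649437 0.0
```

jog_arm --pt "0 0 0 0 0 -0.1 -0.4" --pt "0 0 0 0 0 -0.2 -0.4" --pt "0 0 0 0 0 -0.3 -0.4" --pt "0 0 0 -0.1 0 -0.35 -0.5" --pt "0 0 0 -0.15 0 -0.35 -0.6" --pt "0 0 0 -0.15 0 -0.3 -0.6" --pt "0 0 0 -0.15 0 -0.1 -0.6" --pt "0 0 0 -0.12 0 0 -0.6" --pt "0 0 0 0 0 0 -0.6" --pt "0 0 0 0 0 0 -0.6"

```text
time_s: 18.35
eef_pos: [446.0, 302.9, 128.2]
eef_rot: [0.722, 0.692, -0.001, -0.0]
contact_force: [-0.3, 0.1, 0.5]
grip_width: 68.8
gripper_force: 0.0
```

```bash
python3 - <<'E'
from h import *
st();snap('wrist','w4');snap('top','t4')
pts=[(448.5-22,371,44),(448.5+22,369,44),(445.6-22,236,44),(445.6+22,234,44)]
im=cv2.imread('pics/w4.png')
for p in pts: print(proj('w4',p,1), proj('t4',p))
panes('crop7',[('w4',180,130,2.3),('t4',200,225,4)],400,600)
E
```

```text
18.35 p [446.  302.9 128.2] q [ 7.217e-01  6.922e-01 -8.000e-04 -2.000e-04] j [ 0.597  0.048 -0.064  1.46   0.     2.209] F [-0.3  0.1  0.5] w 68.79434812135621 0.0
(np.float64(286.58935263412525), np.float64(134.0496088627048)) (np.float64(204.08203811810313), np.float64(281.0594269862414))
(np.float64(359.29387255236117), np.float64(134.35650735421729)) (np.float64(205.42309704225136), np.float64(265.8925466669669))
(np.float64(295.514792776214), np.float64(332.2350682719066)) (np.float64(250.86189499963987), np.float64(282.0589763602731))
(np.float64(357.86264906168947), np.float64(332.38042831826465)) (np.float64(251.916145356162), np.float64(266.8961566726282))
```

View pics/crop7.png

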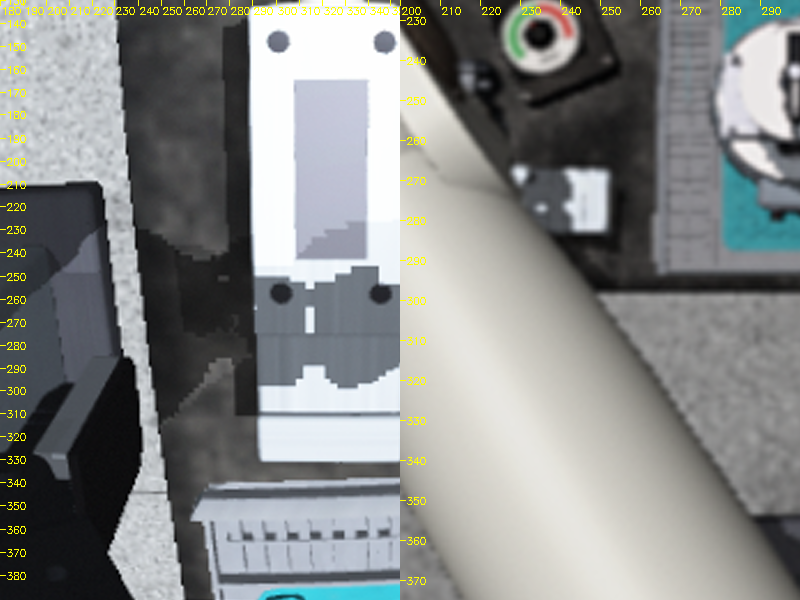

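The picture shows the sleeve lying flat and free on the bench, with its back left corner at wrist (292,330) and its left edge near u≈290. I've now viewed 10 pictures, so from here I'll use image code for numbers.

```bash
python3 - <<'E'
from h import *
g=cv2.cvtColor(cv2.imread('pics/w4.png'),cv2.COLOR_BGR2GRAY).astype(int)
L=[];Rr=[]
for v in range(180,240,10):
    r=g[v]; b=np.where(r[270:380]>120)[0]+270
    L.append(atz('w4',b.min()-.5,v,44,1));Rr.append(atz('w4',b.max()+.5,v,44,1)); print(v,b.min(),b.max(),L[-1],Rr[-1])
for u in (300,315,325,340,350):
    c=g[280:345,u]; print(u,c[::3].tolist())
E
```

```text
180 289 359 [426.1 342.6  44. ] [469.8 340.9  44. ]
190 289 359 [425.8 336.4  44. ] [469.7 334.6  44. ]
200 289 359 [425.4 330.1  44. ] [469.6 328.3  44. ]
210 289 359 [425.  323.7  44. ] [469.4 321.9  44. ]
220 289 358 [424.6 317.3  44. ] [468.7 315.5  44. ]
230 289 358 [424.2 310.8  44. ] [468.6 308.9  44. ]
300 [121, 121, 120, 121, 120, 119, 222, 239, 239, 239, 118, 237, 238, 237, 236, 238, 239, 96, 97, 95, 182, 87]
315 [121, 120, 119, 199, 240, 240, 239, 239, 239, 238, 120, 235, 239, 237, 236, 239, 239, 94, 92, 101, 191, 80]
325 [123, 121, 122, 122, 122, 122, 242, 241, 241, 241, 120, 235, 239, 237, 236, 239, 238, 105, 83, 88, 191, 80]
340 [118, 117, 119, 118, 119, 119, 240, 239, 240, 240, 123, 235, 239, 237, 235, 238, 239, 127, 90, 88, 193, 84]
350 [119, 117, 117, 118, 240, 241, 240, 240, 239, 239, 134, 235, 240, 237, 235, 238, 238, 114, 81, 86, 167, 85]
```

```bash
python3 - <<'E'
from h import *
b=atz('w4',325,330.3,44,1);print(b)
y=b[1]+67.5; x=447.4+(y-325)*np.tan(np.radians(2.6)); print(x,y)
plan([x,y,6],87.5,6,-0.6)
E
```

```text
[444.5 236.9  44. ]
446.4645594738007 304.4
turn -0.2 step mm 20.4
[[-0.0001,0.0,0.0001,0.0028,0.0014,0.2717,-0.6],[-0.0001,0.0,0.0001,0.0028,0.0013,0.2717,-0.6],[-0.0001,0.0,0.0001,0.0027,0.0012,0.2717,-0.6],[-0.0001,0.0,0.0001,0.0027,0.0012,0.2717,-0.6],[-0.0001,0.0,0.0001,0.0026,0.0011,0.2717,-0.6],[-0.0001,0.0,0.0001,0.0026,0.001,0.2717,-0.6]]
```

jog_arm --pt "0 0 0 0.003 0.001 0.25 -0.6" --pt "0 0 0 0.003 0.001 0.3 -0.6" --pt "0 0 0 0.003 0.001 0.3 -0.6" --pt "0 0 0 0.003 0.001 0.3 -0.6" --pt "0 0 0 0.003 0.001 0.3 -0.6" --pt "0 0 0 0.003 0.001 0.16 -0.6" --pt "0 0 0 0 0 0.02 -0.6" --pt "0 0 0 0 0 0 -0.4" --pt "0 0 0 0 0 0 -0.2" --pt "0 0 0 0 0 0 0"

```text
time_s: 19.45
eef_pos: [447.5, 305.1, 8.5]
eef_rot: [0.721, 0.692, 0.001, 0.0]
contact_force: [-0.0, -0.4, -0.5]
grip_width: 43.4
gripper_force: 42.3
```

jog_arm --pt "0 0 0 0 0 0 0.2" --pt "0 0 0 0 0 0 1" --pt "0 0 0 0 0 0 1" --pt "0 0 0 0 0 0 1" --pt "0 0 0 0 0 0 1" --pt "0 0 0 0 0 -0.05 1" --pt "0 0 0 0 0 -0.1 1" --pt "0 0 0 0 0 -0.2 1" --pt "0 0 0 0 0 -0.3 1" --pt "0 0 0 0 0 -0.3 1"

```text
time_s: 20.45
eef_pos: [446.8, 304.5, 80.1]
eef_rot: [0.721, 0.692, 0.0, 0.0]
contact_force: [1.0, 0.1, -1.0]
grip_width: 43.5
gripper_force: 61.1
```

```bash
python3 - <<'E'
from h import *
st()
plan([375,305,150],87.6,6,1)
E
```

```text
20.45 p [446.8 304.5  80.1] q [0.7215 0.6924 0.     0.    ] j [ 0.598  0.06  -0.144  1.366 -0.     2.21 ] F [ 1.   0.1 -1. ] w 43.504496920036544 61.1247655749321
turn -0.0 step mm 16.7
[[0.0,0.0,0.0,-0.0055,-0.1594,-0.1554,1.0],[0.0,0.0,0.0,-0.0055,-0.1594,-0.1554,1.0],[0.0,0.0,0.0,-0.0055,-0.1594,-0.1554,1.0],[0.0,0.0,0.0,-0.0055,-0.1594,-0.1554,1.0],[0.0,0.0,0.0,-0.0055,-0.1594,-0.1554,1.0],[0.0,0.0,0.0,-0.0056,-0.1594,-0.1554,1.0]]
```

jog_arm --pt "0 0 0 0 -0.12 -0.2 1" --pt "0 0 0 0 -0.16 -0.2 1" --pt "0 0 0 0 -0.17 -0.2 1" --pt "0 0 0 0 -0.17 -0.2 1" --pt "0 0 0 -0.1 -0.17 -0.13 1" --pt "0 0 0 -0.2 -0.15 0 1" --pt "0 0 0 -0.3 0.013 0 1" --pt "0 0 0 -0.4 0.017 0 1" --pt "0 0 0 -0.4 0.017 0 1" --pt "0 0 0 -0.4 0.017 0 1"

```text
time_s: 21.45
eef_pos: [374.5, 171.6, 148.5]
eef_rot: [0.721, 0.693, 0.0, 0.0]
contact_force: [0.3, -0.6, -2.7]
grip_width: 43.4
gripper_force: 61.3
```

```bash
python3 - <<'E'
from h import *
st()
plan([375,-200,150],86,14,1)
E
```

```text
21.45 p [374.5 171.6 148.5] q [0.7211 0.6928 0.     0.    ] j [ 0.43  -0.26  -0.307  1.524 -0.     2.04 ] F [ 0.3 -0.6 -2.7] w 43.39526112425777 61.30068093538284
turn -1.7 step mm 26.5
[[0.0,-0.0,0.0007,-0.3536,0.0146,-0.0014,1.0],[0.0,-0.0,0.0007,-0.3536,0.0153,-0.0014,1.0],[0.0,-0.0,0.0007,-0.3535,0.0161,-0.0014,1.0],[0.0,-0.0,0.0007,-0.3535,0.0168,-0.0014,1.0],[0.0,-0.0,0.0007,-0.3535,0.0176,-0.0014,1.0],[0.0,-0.0,0.0007,-0.3534,0.0184,-0.0014,1.0],[0.0,-0.0,0.0007,-0.3534,0.0191,-0.0014,1.0],[0.0,-0.0,0.0007,-0.3533,0.0199,-0.0014,1.0],[0.0,-0.0,0.0007,-0.3533,0.0206,-0.0014,1.0],[0.0,-0.0,0.0007,-0.3533,0.0214,-0.0014,1.0]]
[[0.0,-0.0,0.0007,-0.3532,0.0221,-0.0014,1.0],[0.0,-0.0,0.0007,-0.3532,0.0229,-0.0014,1.0],[0.0,-0.0,0.0007,-0.3531,0.0236,-0.0014,1.0],[0.0,-0.0,0.0007,-0.3531,0.0244,-0.0014,1.0]]
```

jog_arm --pt "0 0 0.001 -0.4 0.017 0 1" --pt "0 0 0.001 -0.4 0.017 0 1" --pt "0 0 0.001 -0.4 0.018 0 1" --pt "0 0 0.001 -0.4 0.019 0 1" --pt "0 0 0.001 -0.4 0.02 0 1" --pt "0 0 0.001 -0.4 0.021 0 1" --pt "0 0 0.001 -0.4 0.022 0 1" --pt "0 0 0.001 -0.4 0.024 0 1" --pt "0 0 0.001 -0.4 0.026 0 1" --pt "0 0 0.001 -0.4 0.028 0 1"

```text
time_s: 22.45
eef_pos: [374.2, -128.6, 148.6]
eef_rot: [0.732, 0.681, 0.0, 0.0]
contact_force: [0.9, 0.2, -1.9]
grip_width: 43.1
gripper_force: 61.3
```

```bash
python3 - <<'E'
from h import *
st()
plan([430,-320,150],85.6,7,1)
E
```

```text
22.45 p [ 374.2 -128.6  148.6] q [7.322e-01 6.811e-01 1.000e-04 1.000e-04] j [-0.331 -0.3   -0.338  1.533  0.     1.312] F [ 0.9  0.2 -1.9] w 43.14366969943294 61.30013287067413
turn -0.3 step mm 28.5
[[0.0,0.0,0.0002,-0.356,0.1323,-0.0026,1.0],[0.0,0.0,0.0002,-0.3559,0.1325,-0.0026,1.0],[0.0,0.0,0.0002,-0.3558,0.1327,-0.0026,1.0],[0.0,0.0,0.0002,-0.3557,0.133,-0.0026,1.0],[0.0,0.0,0.0002,-0.3556,0.1332,-0.0026,1.0],[0.0,0.0,0.0002,-0.3555,0.1334,-0.0026,1.0],[0.0,0.0,0.0002,-0.3555,0.1337,-0.0026,1.0]]
```

jog_arm --pt "0 0 0.0002 -0.37 0.03 0 1" --pt "0 0 0.0002 -0.37 0.06 0 1" --pt "0 0 0.0002 -0.37 0.13 0 1" --pt "0 0 0.0002 -0.36 0.17 0 1" --pt "0 0 0.0002 -0.36 0.2 0 1" --pt "0 0 0.0002 -0.36 0.2 0 1" --pt "0 0 0.0002 -0.2 0.13 0 1" --pt "0 0 0 -0.1 0.02 0 1" --pt "0 0 0 0 0 0 1" --pt "0 0 0 0 0 0 1"

```text
time_s: 23.45
eef_pos: [431.0, -318.6, 148.4]
eef_rot: [0.734, 0.679, 0.0, -0.0]
contact_force: [-0.3, 0.3, -2.1]
grip_width: 43.3
gripper_force: 61.4
```

```bash
python3 - <<'E'
from h import *
st();snap('wrist','w5')
g=cv2.cvtColor(cv2.imread('pics/w5.png'),cv2.COLOR_BGR2GRAY)
S=[(552.8,-287.8,20),(548.9,-340.3,20),(509.2,-284.7,20),(504.7,-336.8,20)]
for p in S:
    u,v=map(int,np.round(proj('w5',p,1))); print((u,v)); w=g[max(v-12,0):v+13,u-12:u+13].astype(float)
    m=w>w.min()+.6*(w.max()-w.min()); n,lab,stt,cen=cv2.connectedComponentsWithStats(m.astype(np.uint8))
    for i in range(1,n): print('  ',stt[i,4],(cen[i]+[u-12,max(v-12,0)]).round(1),w.max(),atz('w5',*(cen[i]+[u-12,max(v-12,0)]),20,1))
E
```

```text
23.45 p [ 431.  -318.6  148.4] q [ 7.337e-01  6.795e-01  0.000e+00 -2.000e-04] j [-0.637  0.038 -0.035  1.498  0.     1.011] F [-0.3  0.3 -2.1] w 43.3254042259093 61.41391843557358
(477, 174)
   46 [477.2 174.3] 244.0 [ 553.1 -287.8   20. ]
(471, 240)
   41 [471.9 238.7] 232.0 [ 549.5 -339.7   20. ]
(424, 173)
   54 [424.1 172.4] 247.0 [ 509.4 -284.6   20. ]
(419, 240)
   39 [420.1 238.9] 234.0 [ 505.4 -336.3   20. ]
```

```bash
python3 - <<'E'
from h import *
C=np.array([529.35,-312.1]);a=np.radians(85.75);ex=np.array([np.cos(a),np.sin(a)]);ey=np.array([-ex[1],ex[0]])
for im in('w5','top0','scene0'):
  g=cv2.cvtColor(cv2.imread(f'pics/{im}.png'),cv2.COLOR_BGR2GRAY)
  for lat in(-22,22):
   for s in(1,-1):
    for z in (20,45):
     o=[]
     for d in range(60,96,3):
      u,v=proj(im,np.r_[C+ex*d*s+ey*lat,z],im=='w5'); o.append(int(cv2.getRectSubPix(g,(1,1),(float(u),float(v)))[0,0]))
     print(im,'lat',lat,'end',s,'z',z,o)
E
```

```text
w5 lat -22 end 1 z 20 [21, 75, 112, 95, 30, 26, 100, 133, 139, 137, 146, 147]
w5 lat -22 end 1 z 45 [25, 95, 120, 101, 59, 101, 144, 146, 148, 149, 139, 135]
w5 lat -22 end -1 z 20 [17, 24, 77, 98, 89, 33, 35, 34, 41, 93, 195, 205]
w5 lat -22 end -1 z 45 [71, 97, 132, 209, 195, 175, 208, 206, 205, 210, 205, 129]
w5 lat 22 end 1 z 20 [71, 68, 119, 47, 26, 26, 112, 153, 155, 143, 147, 156]
w5 lat 22 end 1 z 45 [31, 111, 125, 104, 57, 107, 156, 149, 127, 151, 142, 153]
w5 lat 22 end -1 z 20 [63, 65, 64, 65, 64, 63, 38, 26, 17, 13, 18, 17]
w5 lat 22 end -1 z 45 [59, 34, 33, 32, 27, 54, 63, 17, 18, 15, 16, 36]
top0 lat -22 end 1 z 20 [18, 17, 13, 11, 11, 15, 21, 30, 34, 25, 16, 10]
top0 lat -22 end 1 z 45 [33, 23, 24, 29, 27, 27, 25, 27, 28, 28, 22, 16]
top0 lat -22 end -1 z 20 [15, 25, 48, 69, 71, 51, 34, 58, 113, 153, 164, 158]
top0 lat -22 end -1 z 45 [49, 68, 73, 69, 86, 132, 164, 174, 174, 172, 155, 122]
top0 lat 22 end 1 z 20 [44, 60, 56, 38, 33, 56, 92, 116, 123, 121, 121, 121]
top0 lat 22 end 1 z 45 [25, 28, 42, 62, 65, 48, 36, 47, 71, 93, 109, 118]
top0 lat 22 end -1 z 20 [53, 55, 61, 65, 59, 42, 42, 57, 65, 66, 65, 65]
top0 lat 22 end -1 z 45 [74, 66, 43, 30, 42, 61, 68, 67, 67, 67, 67, 69]
scene0 lat -22 end 1 z 20 [34, 64, 92, 94, 58, 42, 52, 110, 140, 143, 140, 134]
scene0 lat -22 end 1 z 45 [81, 139, 144, 140, 83, 108, 142, 144, 144, 147, 148, 148]
scene0 lat -22 end -1 z 20 [81, 73, 41, 41, 41, 76, 89, 90, 197, 208, 210, 210]
scene0 lat -22 end -1 z 45 [54, 56, 189, 188, 165, 162, 203, 200, 202, 200, 212, 221]
scene0 lat 22 end 1 z 20 [41, 42, 47, 47, 41, 43, 54, 131, 142, 132, 140, 143]
scene0 lat 22 end 1 z 45 [120, 123, 135, 96, 70, 101, 137, 136, 142, 138, 140, 143]
scene0 lat 22 end -1 z 20 [41, 48, 101, 103, 74, 49, 50, 61, 78, 72, 72, 75]
scene0 lat 22 end -1 z 45 [43, 41, 41, 41, 52, 64, 43, 42, 41, 40, 46, 56]
```

```bash
python3 - <<'E'
from h import *
plan([529.3,-312,90],85.75,8,1)
E
```

```text
turn 0.1 step mm 14.3
[[-0.0,-0.0,-0.0001,0.0234,0.1625,0.0974,1.0],[-0.0,-0.0,-0.0001,0.0233,0.1625,0.0974,1.0],[-0.0,-0.0,-0.0001,0.0233,0.1625,0.0974,1.0],[-0.0,-0.0,-0.0001,0.0233,0.1625,0.0974,1.0],[-0.0,-0.0,-0.0001,0.0232,0.1625,0.0974,1.0],[-0.0,-0.0,-0.0001,0.0232,0.1625,0.0974,1.0],[-0.0,-0.0,-0.0001,0.0231,0.1625,0.0974,1.0],[-0.0,-0.0,-0.0001,0.0231,0.1625,0.0974,1.0]]
```

jog_arm --pt "0 0 0 0.023 0.12 0.05 1" --pt "0 0 0 0.023 0.18 0.07 1" --pt "0 0 0 0.023 0.2 0.1 1" --pt "0 0 0 0.023 0.2 0.1 1" --pt "0 0 0 0.023 0.2 0.12 1" --pt "0 0 0 0.023 0.2 0.13 1" --pt "0 0 0 0.023 0.15 0.13 1" --pt "0 0 0 0.024 0.05 0.08 1" --pt "0 0 0 0 0 0 1" --pt "0 0 0 0 0 0 1"

```text
time_s: 24.5
eef_pos: [529.4, -313.1, 89.6]
eef_rot: [0.734, 0.679, -0.0, -0.0]
contact_force: [0.1, 0.2, -1.5]
grip_width: 43.2
gripper_force: 61.5
```

```bash
python3 - <<'E'
from h import *
st(); plan([529.3,-312,40],85.75,8,1)
snap('wrist','w6')
E
```

```text
24.5 p [ 529.4 -313.1   89.6] q [ 7.338e-01  6.794e-01 -1.000e-04 -2.000e-04] j [-0.534  0.235  0.069  1.406 -0.     1.114] F [ 0.1  0.2 -1.5] w 43.17252957897641 61.451666951179504
turn 0.2 step mm 6.2
[[-0.0,-0.0,-0.0001,0.0018,-0.0003,0.0827,1.0],[-0.0,-0.0,-0.0001,0.0018,-0.0003,0.0827,1.0],[-0.0,-0.0,-0.0001,0.0018,-0.0004,0.0827,1.0],[-0.0,-0.0,-0.0001,0.0018,-0.0004,0.0827,1.0],[-0.0,-0.0,-0.0001,0.0018,-0.0004,0.0827,1.0],[-0.0,-0.0,-0.0001,0.0018,-0.0004,0.0827,1.0],[-0.0,-0.0,-0.0001,0.0018,-0.0004,0.0827,1.0],[-0.0,-0.0,-0.0001,0.0018,-0.0004,0.0827,1.0]]
```

Now lower, reading the force in stages.

jog_arm --pt "0 0 0 0.002 0 0.06 1" --pt "0 0 0 0.002 0 0.08 1" --pt "0 0 0 0.002 0 0.08 1" --pt "0 0 0 0.002 0 0.08 1" --pt "0 0 0 0.002 0 0.08 1" --pt "0 0 0 0.002 0 0.08 1" --pt "0 0 0 0.002 0 0.08 1" --pt "0 0 0 0 0 0.05 1" --pt "0 0 0 0 0 0 1" --pt "0 0 0 0 0 0 1"

```text
time_s: 25.55
eef_pos: [529.8, -312.2, 45.5]
eef_rot: [0.734, 0.679, 0.0, 0.0]
contact_force: [-0.1, -0.1, -1.8]
grip_width: 43.8
gripper_force: 61.5
```

jog_arm --pt "0 0 0 0 0 0.03 1" --pt "0 0 0 0 0 0.03 1" --pt "0 0 0 0 0 0.02 1" --pt "0 0 0 0 0 0.015 1" --pt "0 0 0 0 0 0.01 1" --pt "0 0 0 0 0 0.005 1" --pt "0 0 0 0 0 0 1" --pt "0 0 0 0 0 0 1" --pt "0 0 0 0 0 0 1" --pt "0 0 0 0 0 0 1"

```text
time_s: 26.55
eef_pos: [529.8, -312.2, 37.2]
eef_rot: [0.734, 0.679, 0.0, 0.0]
contact_force: [0.4, 0.2, -2.1]
grip_width: 43.4
gripper_force: 61.5
```

jog_arm --pt "0 0 0 0 0 0.02 1" --pt "0 0 0 0 0 0.02 1" --pt "0 0 0 0 0 0.02 1" --pt "0 0 0 0 0 0.015 1" --pt "0 0 0 0 0 0.01 1" --pt "0 0 0 0 0 0.01 1" --pt "0 0 0 0 0 0.005 1" --pt "0 0 0 0 0 0 1" --pt "0 0 0 0 0 0 1" --pt "0 0 0 0 0 0 1"

```text
time_s: 27.55
eef_pos: [529.8, -312.2, 29.7]
eef_rot: [0.734, 0.679, 0.0, 0.0]
contact_force: [-0.3, -0.3, -2.1]
grip_width: 43.2
gripper_force: 61.5
```

jog_arm --pt "0 0 0 0 0 0.006 1" --pt "0 0 0 0 0 0.006 1" --pt "0 0 0 0 0 0.006 1" --pt "0 0 0 0 0 0.006 1" --pt "0 0 0 0 0 0.004 1" --pt "0 0 0 0 0 0 1" --pt "0 0 0 0 0 0 1" --pt "0 0 0 0 0 0 1" --pt "0 0 0 0 0 0 1" --pt "0 0 0 0 0 0 1"

```text
time_s: 28.55
eef_pos: [529.8, -312.2, 29.5]
eef_rot: [0.734, 0.679, 0.0, 0.001]
contact_force: [-6.9, 3.9, 13.7]
grip_width: 43.5
gripper_force: 63.1
```

jog_arm --pt "0 0 0 0 0 -0.01 1" --pt "0 0 0 0 0 -0.005 1" --pt "0 0 0 0 0 0 1" --pt "0 0 0 0 0 0 0.1" --pt "0 0 0 0 0 0 -0.1" --pt "0 0 0 0 0 0 -0.25" --pt "0 0 0 0 0 0 -0.25" --pt "0 0 0 0 0 0 -0.25" --pt "0 0 0 0 0 0 -0.25" --pt "0 0 0 0 0 0 -0.25"

```text
time_s: 29.55
eef_pos: [529.8, -312.2, 28.6]
eef_rot: [0.734, 0.679, 0.0, 0.0]
contact_force: [-0.6, 0.1, 0.3]
grip_width: 53.4
gripper_force: 0.0
```

jog_arm --pt "0 0 0 0 0 -0.1 -0.25" --pt "0 0 0 0 0 -0.2 -0.25" --pt "0 0 0 0 0 -0.3 -0.25" --pt "0 0 0 0 0 -0.35 -0.4" --pt "0 0 0 0 0 -0.35 -0.5" --pt "0 0 0 0 0 -0.3 -0.6" --pt "0 0 0 0 0 -0.1 -0.6" --pt "0 0 0 0 0 0 -0.6" --pt "0 0 0 0 0 0 -0.6" --pt "0 0 0 0 0 0 -0.6"

```text
time_s: 30.55
eef_pos: [529.3, -311.9, 154.7]
eef_rot: [0.734, 0.679, -0.0, -0.001]
contact_force: [-0.4, -0.2, 0.1]
grip_width: 68.1
gripper_force: 0.0
```

```bash
python3 - <<'E'
from h import *
st();snap('wrist','w7');snap('top','t7');snap('scene','s7')
C=np.array([529.35,-312.1]);a=np.radians(85.75);ex=np.array([np.cos(a),np.sin(a)]);ey=np.array([-ex[1],ex[0]])
g=cv2.cvtColor(cv2.imread('pics/w7.png'),cv2.COLOR_BGR2GRAY)
def prof(im,fn):
    out=[]
    for p in fn: 
        u,v=proj(im,p,im[0]=='w'); out.append(int(cv2.getRectSubPix(g,(1,1),(float(u),float(v)))[0,0]))
    return out
print('long ends +',[prof('w7',[np.r_[C+ex*d+ey*l,64] for d in range(56,80,2)]) for l in(-14,14)])
print('long ends -',[prof('w7',[np.r_[C-ex*d+ey*l,64] for d in range(56,80,2)]) for l in(-14,14)])
for x in(-30,0,30): print('lat',x,[prof('w7',[np.r_[C+ex*x+ey*s*d,64] for d in range(14,32,2)]) for s in(1,-1)])
# holes (front pair ~8 mm from end): w7 and other for height
for l in(-14,14):
    u,v=proj('w7',np.r_[C+ex*59+ey*l,64],1);u,v=int(u),int(v);print((u,v));print(g[v-10:v+11:2,u-12:u+13:2])
E
```

```text
30.55 p [ 529.3 -311.9  154.7] q [ 7.338e-01  6.794e-01 -3.000e-04 -1.000e-03] j [-0.532  0.229  0.188  1.532  0.     1.115] F [-0.4 -0.2  0.1] w 68.10648206802941 0.0
long ends + [[120, 127, 252, 254, 254, 183, 75, 58, 52, 80, 119, 114], [115, 122, 251, 254, 254, 187, 123, 102, 56, 82, 117, 154]]
long ends - [[238, 238, 237, 234, 237, 237, 231, 98, 89, 92, 120, 108], [238, 237, 236, 235, 238, 238, 232, 88, 97, 83, 79, 81]]
lat -30 [[113, 117, 116, 110, 31, 32, 33, 47, 38], [118, 117, 116, 116, 128, 43, 52, 102, 139]]
lat 0 [[244, 241, 241, 240, 56, 41, 41, 41, 145], [244, 244, 243, 246, 201, 98, 97, 100, 117]]
lat 30 [[254, 253, 253, 253, 49, 41, 41, 43, 72], [254, 254, 254, 254, 236, 125, 127, 127, 140]]
(345, 147)
[[237 238 239 237 237 239 238 232 233 228 222 224 220]
 [254 254 254 254 254 254 254 254 254 254 254 254 254]
 [254 254 254 254 254 254 254 254 254 254 254 254 254]
 [254 254 254 254 254 254 254 254 254 254 254 254 254]
 [254 254 254 254 254 254 254 254 254 254 254 254 254]
 [254 254 254 254 254 253 247 210 250 254 254 254 254]
 [254 254 254 254 254 176 126 128 132 222 254 254 254]
 [254 254 254 254 250 127 122 126 127 168 254 254 254]
 [254 254 254 254 253 126 117 118 119 151 254 254 254]
 [254 254 254 254 254 244 114 117 125 240 254 254 254]
 [254 254 254 254 254 254 252 247 248 254 254 254 254]]
(300, 147)
[[119 151 231 229 232 232 237 236 236 239 240 239 237]
 [119 224 254 254 254 254 254 254 254 254 254 254 254]
 [ 47 224 254 254 254 254 254 254 254 254 254 254 254]
 [ 29 219 254 254 254 254 254 254 254 254 254 254 254]
 [ 27 218 254 254 254 254 254 254 254 254 254 254 254]
 [ 30 218 254 254 254 254 215 224 238 254 254 254 254]
 [ 28 217 254 254 254 184 120 122 125 217 254 254 254]
 [ 28 217 254 254 252 120 119 120 122 144 254 254 254]
 [ 28 217 254 254 253 114 111 114 116 164 254 254 254]
 [ 28 216 254 254 254 223 112 114 135 252 254 254 254]
 [ 27 215 254 254 254 254 249 247 252 254 254 254 254]]
```

jog_arm --pt "0 0 0 0 -0.1 -0.2 -0.6" --pt "0 0 0 0 -0.2 -0.2 -0.6" --pt "0 0 0 0 -0.25 -0.1 -0.6" --pt "0 0 0 0 -0.3 0 -0.6" --pt "0 0 0 0 -0.3 0 -0.6" --pt "0 0 0 0 -0.2 0 -0.6" --pt "0 0 0 0 -0.1 0 -0.6" --pt "0 0 0 0 0 0 -0.6" --pt "0 0 0 0 0 0 -0.6" --pt "0 0 0 0 0 0 -0.6"

```text
time_s: 31.7
eef_pos: [421.8, -303.8, 193.6]
eef_rot: [0.734, 0.679, 0.0, -0.0]
contact_force: [0.5, 0.4, 0.8]
grip_width: 68.0
gripper_force: 0.0
```

```bash
python3 - <<'E'
from h import *
st();snap('wrist','w8')
C=np.array([529.35,-312.1]);a=np.radians(85.75);ex=np.array([np.cos(a),np.sin(a)]);ey=np.array([-ex[1],ex[0]])
rear=atz('w4',302,257.5,44,1);dx=rear[1]-304.4;print('rear holes x',dx)
def hole(im,p):
    g=cv2.cvtColor(cv2.imread(f'pics/{im}.png'),cv2.COLOR_BGR2GRAY).astype(float)
    u,v=map(int,np.round(proj(im,p,1)));w=g[v-10:v+11,u-10:u+11];bg=np.median(w);m=(w<bg*.72).astype(np.uint8)
    n,l,s,c=cv2.connectedComponentsWithStats(m);ok=[(s[i,4],(c[i]+[u-10,v-10]).round(1)) for i in range(1,n) if 15<s[i,4]<150];return ok
for x in(57,dx-1.4):
  for l in(14,-14):
    p=np.r_[C+ex*x+ey*l,64];h7,h8=hole('w7',p),hole('w8',p);print(h7,h8)
    for A in h7[:2]:
      for B in h8[:2]:
        q=tri(('w7',*A[1],True),('w8',*B[1],True)); r=q[:2]-C; print('   ',q,'local',r@ex,r@ey)
E
```

```text
31.7 p [ 421.8 -303.8  193.6] q [ 0.7337  0.6795  0.     -0.    ] j [-0.624  0.004  0.017  1.584  0.     1.023] F [0.5 0.4 0.8] w 68.02917040813368 0.0
rear holes x -12.399999999999977
[(np.int32(66), array([301.8, 151.8]))] [(np.int32(42), array([437.5, 151. ])), (np.int32(44), array([448.5, 151.6]))]
    [ 518.7 -255.9   42. ] local 55.25620498201011 14.785611620290943
    [ 520.2 -254.8   65.6] local 56.46434292091264 13.371255681856654
[(np.int32(66), array([346.8, 151.7]))] [(np.int32(42), array([481.9, 153.5]))]
    [ 548.  -256.9   65.9] local 56.430333559635855 -14.507927293319339
[(np.int32(69), array([303.3, 258.2]))] [(np.int32(53), array([431.8, 240. ])), (np.int32(35), array([442.3, 240.7]))]
    [ 512.9 -331.8   41.8] local -20.86491331017418 14.94482828803722
    [ 514.9 -324.7   64.8] local -13.63622001557701 13.476498198225585
[(np.int32(72), array([345.3, 258.6]))] [(np.int32(33), array([474.4, 240.6]))]
    [ 542.7 -326.8   65.4] local -13.670229376853845 -14.402684776950528
```

```bash
python3 -c "
from bench import *
print(hand_in())"
```

```text
the job is handed in; nothing more can be done
None
```

I handed the job in at about 32 s: the knob is about 1.4° short of the open line, and the sleeve was set down on the bench, re-gripped by its middle and now lies level in the cradle with its nose through the notch. Its top measured 64.8–65.9 mm against 64 mm expected, which is within the camera calibration error.

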